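# Keep the thumb screws with the opened validator

## Task

Two ticket validators lie in job trays; one is open for repair, with its top cover off. Put the thumb screw that was left on the mat into the small steel cup with the other three, and stand the cup upright on the bare floor of the tray holding the open validator, so that the screws stay with their unit. Carry the cup level and set it down rather than dropping it, keep all four screws in it, and leave everything else on the desk where it is.

Things in the scene. Friction and masses are not known exactly. Their poses are not given: they have to be found in the camera images.
- cup: Open round steel cup standing on the rubber mat, straight-sided, 58 mm in outer diameter, 58 mm high, wall 3 mm, bottom 4 mm, about 110 g; three brass thumb screws stand in it. Origin: centre of its underside; z points up out of the mouth.
- loose_screw: Brass thumb screw: knurled head 16 mm in diameter and 9 mm high, threaded shank 5 mm in diameter and 14 mm long, 16 g. Origin: centre of the head's end face; z runs from it along the shank. This one stands on its head on the mat, shank up, clear of the cup.
- screw1: Brass thumb screw: knurled head 16 mm in diameter and 9 mm high, threaded shank 5 mm in diameter and 14 mm long, 16 g. Origin: centre of the head's end face; z runs from it along the shank. Already in the cup, starting on its head.
- screw2: Brass thumb screw: knurled head 16 mm in diameter and 9 mm high, threaded shank 5 mm in diameter and 14 mm long, 16 g. Origin: centre of the head's end face; z runs from it along the shank. Already in the cup, starting on its head.
- screw3: Brass thumb screw: knurled head 16 mm in diameter and 9 mm high, threaded shank 5 mm in diameter and 14 mm long, 16 g. Origin: centre of the head's end face; z runs from it along the shank. Already in the cup, starting on its head.
- job_open: Bare-metal job tray, 340 x 200 mm, fixed. Origin: centre of its underside; x along its length, y across. Rim 14 mm high all round, 3 mm thick; floor's upper face 4 mm above the origin. At its far (+x) end, from x = -33 to 157 mm and y = -60 to 60 mm, a validator lies on its back: open, black housing to z = 60 mm, circuit board and four empty screw pillars in view.
- job_open_bay (a point): Centre of the bare floor at the near (-x) end of the open validator's tray, on the floor's upper face; axes as the tray's. The bare floor reaches 66 mm either way along x and 97 mm along y. Which side of the desk this tray is on changes from start to start.
- job_closed: Bare-metal job tray, 340 x 200 mm, fixed. Origin: centre of its underside; x along its length, y across. Rim 14 mm high all round, 3 mm thick; floor's upper face 4 mm above the origin. At its far (+x) end, from x = -33 to 157 mm and y = -60 to 60 mm, a validator lies on its back: closed, cream top cover on to z = 84 mm, four brass screw heads to 93 mm.
- job_closed_bay (a point): The same point of the closed validator's tray.
- top_cover: Cream validator top cover, 192 x 122 x 24 mm, lying face up on the mat beyond the cup; bystander. Origin: centre of its underside.
- lamp_socket: Black bakelite twist-lock lamp socket on a round foot, 60 mm in diameter, 42 mm high; bystander. Origin: centre of its underside.
- bulb_box: Small cardboard box, 60 x 80 x 22 mm, with two amber signal bulbs lying in it, 30 mm high in all; bystander. Origin: centre of its underside.
- test_probe: Chrome test probe, 147 mm long, 10 mm thick, lying on the mat between the cup's and the loose screw's places; bystander. Origin: under the front end of its handle; the needle points along +x to 67 mm, the handle reaches to -80 mm.
- spray_can: White spray can, 52 mm in diameter, 165 mm high, near the left (+y) end of the mat; bystander. Origin: centre of its underside.
- pump_bottle: White pump-top solvent bottle, 74 mm in diameter, 139 mm high, near the right (-y) end of the mat; bystander. Origin: centre of its underside.
- screwdriver: Screwdriver, 180 mm long, lying near the right (-y) end of the mat; bystander. Origin: under its middle.
Things that resemble listed ones, but are neither listed nor needed, are in the scene too. Leave any red look-alike of the cup alone.

How it is judged:
By the outcome, as a careful person would: the job done as asked, in the order asked, and still so for the second after the job is handed in, with the robot touching nothing.
It also fails if it takes over 54 s, if anything falls off the work surface, if the arm or the gripper's body presses on something with over 40 N, if the wrist force passes 120 N, or if a joint passes its speed limit or range.

## Robot

A 6-joint arm with a two-finger parallel gripper is mounted at the origin on the work surface. World frame = base frame: x ahead of the robot, y to its left, z up, the work surface at z = 0. Lengths are in mm, angles in rad, forces in N, time in s.
With the tool pointing down it reaches from about 350 to 975 mm from the base axis. Payload 7.1 kg.
Tool frame: the origin (TCP) lies at the very end of the fingers, on their centre line; the grasp point (between the pads) lies 19 mm behind it; z points along the fingers, y is the line along which they close (so a half turn about z gives the same grasp; the last joint's range is limited). The gripper opens to 88 mm and grips with 3 to 60 N. Pads are 20 mm wide; open, the fingers measure 115 mm over their backs; the gripper's body (75 mm by 178 mm) begins 61 mm behind the grasp point.
Start: joints at [1.253, 0.423, 1.63, -0, 1.089, -0.019], TCP at [183.952, 597.299, 222.675] pointing down, gripper open.
Joint ranges: [-3, 3], [-0.9, 2.11], [0.09, 2.58], [-1.31, 4.45], [0.11, 2.69], [-2.54, 2.54]. Speed limits (rad/s): [2.39, 2.39, 3.01, 3.14, 3.14, 3.14].

## Interface

Orientations are given as a rotation vector (axis times angle).
In Python, from workcell import ctrl, optics gives the robot as it stands.
- The arm moves only by the shell command python3 -m jog 'ROWS'. ROWS is JSON, a list of rows, each a list of 7 numbers: the shift along the tool's x, y, z in units of 40 mm (1.0 is 40 mm), then the turn, a rotation vector about the tool's x, y, z in units of 6 degrees (1.0 is 6 degrees), then the opening, from 0 (shut) to 1 (fully open). A call has 1 to 20 rows; each row shifts and turns the commanded pose from where the row before left it, along the tool's axes as they then stand; what a row does not reach is not made up. A row lasts 1/10 s, in which the tool goes at most 50 mm and 8.59 degrees, less where a joint would pass 70% of its speed; a pose out of reach is approached as far as the arm can. A call is refused whole if a number of a shift passes 1 or a number of a turn 1, either way. A call with a gripper value outside its range is refused whole. The fingers move at their own pace and stop on an object; the grip force is fixed at half the most. Time passes only in rows, so rows that do not move let the fingers close. It gives the time, the measured TCP pose, the force, the opening and the grip force at its end, in the units of the state.
- ctrl.get_obs(): the state, without advancing time (a new reading comes with each control period).
- optics.get_image(name): name is "scene" or "side" or "wrist"; returns the picture (384x512x3 uint8, red, green, blue); there is no depth.
- optics.camera_model(name): a dict with "fov_y" (degrees; the focal length in pixels is half the picture's height over the tangent of half this angle, whatever the lens; pixels are square), "cx", "cy" (the principal point, pixels), "view" (4x4, takes a point from world to camera coordinates); the wrist camera has in their place "hand_eye" (4x4, takes a point from camera to tool coordinates, whose origin is the TCP and whose axes are the flange's). Camera axes: x right, y up, looking along -z (the intrinsics and any distortion apply to the point x, -y, -z); pixel columns grow to the right and rows downward; lengths in mm; the calibration is good to about 2 mm. A picture is of the moment at which its call begins: read the wrist's pose just before it. camera_model takes no time and is no camera call.
- ctrl.close_job(): hands the job in; it is judged then, once.
Trained networks look in the newest picture that a camera, given by its name, has taken for a name from the list of things; names that differ only in an ending like _2 or _b are one class to them, and where a whole thing is asked for, a point or a joint stands for the part that bears it (a point fixed in the world has none). Each returns a list of dicts, best first, with "conf" (0 to 1); they miss things now and then, are a little off and sometimes report something else, mostly with a low value. They report only what shows in the picture. A call takes as long as a camera call. They do not tell look-alikes from the thing itself.
- optics.masks_of(target, camera): "pixels" (384x512 bool, what is visible of it) and "extent" ([centre column, centre row, width, height] in pixels, round what is visible of it).
The state is a dict: "t": time; "qpos": joint angles; "qvel": joint speeds; "joint_torque": joint torques, N m; "ee_pos": TCP position; "orientation": TCP orientation; "ft_force": force on the tool from outside, world axes, zero at the start; "moment": the same for the moment, N m; "width": finger opening in mm; "grasp_force": force on a finger pad.
Only numpy, scipy, OpenCV 4.12 (cv2) and the standard library are available. Lean on these libraries where they do the work, as an engineer would, in place of code of your own. Each camera call takes 0.05 s, during which the arm holds its last target. There are 200 camera calls.

## Working session

There is one attempt and no reset: what is moved stays moved. The work goes in short steps, Python scripts to look and compute and a shell command to move; the robot and the scene stay as the last step left them, time stands still between calls to the robot, and variables do not carry over. Pictures are saved under pics/ and viewed, at most 10 in all, crops included, and the job is handed in when it is done.

```bash
ls; mkdir -p pics; cat > h.py <<'E'
import numpy as np, cv2
from workcell import ctrl, optics
from scipy.spatial.transform import Rotation as R
def cam(name,obs=None):
    m=optics.camera_model(name); f=192/np.tan(np.radians(m["fov_y"])/2)
    if "view" in m: T=np.linalg.inv(np.array(m["view"]))
    else:
        W=np.eye(4);W[:3,:3]=R.from_rotvec(obs["orientation"]).as_matrix();W[:3,3]=obs["ee_pos"]
        T=W@np.array(m["hand_eye"])
    return m,f,T
def ground(name,uv,z,obs=None):
    m,f,T=cam(name,obs)
    d=T[:3,:3]@np.array([(uv[0]-m["cx"])/f,-(uv[1]-m["cy"])/f,-1]); o=T[:3,3]
    return o+d*(z-o[2])/d[2]
def snap(name,fn=None):
    o=ctrl.get_obs(); im=np.array(optics.get_image(name))
    if fn: cv2.imwrite("pics/"+fn,im[:,:,::-1])
    return o,im
E
python3 - <<'E'
from h import *
for c in ("scene","side","wrist"):
    o,im=snap(c,c+"0.png"); m=optics.camera_model(c); print(c,{k:(np.round(v,3).tolist()) if k!='lens' else v for k,v in m.items() if not isinstance(v,str)})
    for t in ("cup","loose_screw","job_open","job_closed","test_probe"):
        print(t,[(round(d["conf"],2),np.round(d["extent"],1).tolist()) for d in optics.masks_of(t,c)])
print(o)
a=[cv2.imread(f"pics/{c}0.png") for c in ("scene","side")]
E
```

```text
pics
scene {'fov_y': 54.301, 'cx': 253.779, 'cy': 192.42, 'view': [[0.724, 0.69, -0.016, -434.401], [-0.458, 0.498, 0.736, 230.776], [0.515, -0.526, 0.677, -1524.331], [0.0, 0.0, 0.0, 1.0]]}
cup [(0.65, [217.1, 160.6, 18.6, 26.4])]
loose_screw []
job_open [(0.58, [163.2, 267.0, 130.1, 115.4])]
job_closed [(0.93, [309.5, 150.9, 104.7, 57.9])]
test_probe [(0.36, [310.2, 150.2, 103.9, 57.1])]
side {'fov_y': 49.044, 'cx': 262.488, 'cy': 198.936, 'view': [[0.926, -0.376, 0.011, -542.429], [0.194, 0.502, 0.842, -144.505], [-0.323, -0.778, 0.539, -1632.002], [0.0, 0.0, 0.0, 1.0]]}
cup [(0.79, [235.8, 189.8, 12.9, 15.4]), (0.65, [205.5, 203.7, 19.8, 19.2])]
loose_screw []
job_open [(0.63, [291.9, 251.6, 107.5, 60.8])]
job_closed [(0.75, [230.6, 165.1, 74.6, 42.1]), (0.5, [290.3, 252.5, 107.6, 59.2])]
test_probe [(0.42, [314.1, 275.2, 22.7, 42.7])]
wrist {'fov_y': 58.136, 'cx': 249.292, 'cy': 193.54, 'hand_eye': [[-0.001, 0.962, 0.272, 74.576], [1.0, 0.001, 0.0, -0.442], [0.0, 0.272, -0.962, -162.426], [0.0, 0.0, 0.0, 1.0]]}
cup []
loose_screw []
job_open []
job_closed [(0.95, [156.1, 362.7, 104.8, 42.6])]
test_probe []
{'t': 0.6, 'qpos': array([ 1.25295151e+00,  4.23100503e-01,  1.62991331e+00,  1.56697884e-05,
        1.08859586e+00, -1.89620407e-02]), 'qvel': array([-0.00072356,  0.00102641,  0.00146159,  0.00053251,  0.00045992,
       -0.00013643]), 'joint_torque': array([ 1.36601469e-03, -5.44293451e+01, -2.73929375e+01,  6.44660136e-02,
        1.70658465e-02,  3.07755229e-06]), 'ee_pos': array([183.97441346, 597.28534328, 222.66950759]), 'orientation': array([-4.67747263e-01, -3.10655967e+00,  2.26964899e-05]), 'ft_force': array([ 0.06750544, -0.55788111, -0.43911866]), 'moment': array([-0.02457139,  0.00375683,  0.03537042]), 'grasp_force': 0.0, 'width': 87.63124935042308}
```

View pics/scene0.png

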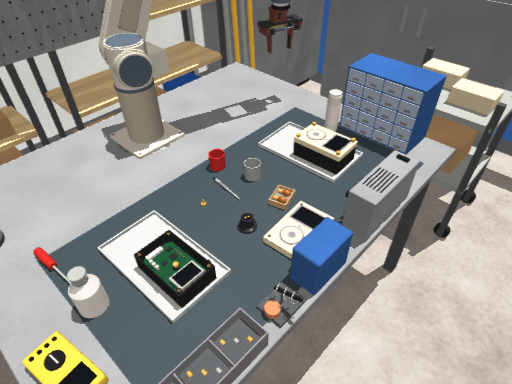

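View pics/side0.png

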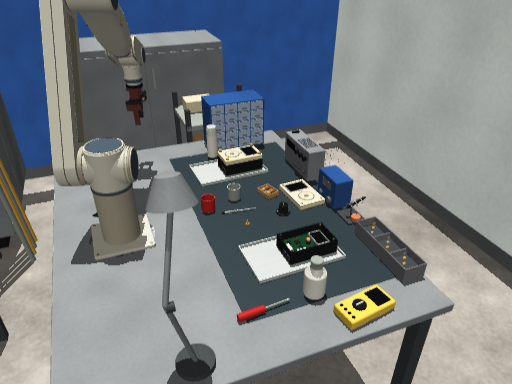

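```bash
python3 - <<'E'
from h import *
print(optics.camera_model("scene").keys(),{k:v for k,v in optics.camera_model("scene").items() if isinstance(v,(str,dict,list)) and k!="view"})
print('scene cup base',ground("scene",(217,170),0),ground("scene",(217,151),58))
for n,uv in (("a",(235.8,195)),("b",(205.5,211))): print(n,ground("side",uv,0))
for n,uv in (("open",(291.9,251.6)),("closed",(230.6,165.1))): print(n,ground("side",uv,20))
for n,uv in (("open",(163,267)),("closed",(309.5,150.9))): print(n,ground("scene",uv,20))
E
```

```text
dict_keys(['fov_y', 'cx', 'cy', 'view']) {}
scene cup base [374.238997    44.02425059   0.        ] [350.66493902  71.87429676  58.        ]
a [5.07312697e+02 1.26555889e+02 1.13686838e-13]
b [345.90089187  51.98303845   0.        ]
open [ 560.8554684 -344.8749233   20.       ]
closed [564.68739358 370.20446981  20.        ]
open [ 595.00251285 -352.59221159   20.        ]
closed [565.24311435 338.53178911  20.        ]
```

The scene view shows the steel cup at (252,170), the red look-alike at (217,160), the loose screw at (203,203), the probe at (227,189) and the open validator's tray at (165,262). The closed one is at (310,150). The side view agrees: steel cup (234,191), red cup (208,204), screw (248,222). The steel one is the cup meant, because the other is red. I'll confirm that in the wrist view.

```bash
python3 - <<'E'
from h import *
for t,a,b,z in (("cupbase",(252,180),(234,199),3),("cuptop",(252,163),(234,185),58),("screw",(203,205),(248,224),3)):
    print(t,ground("scene",a,z).round(),ground("side",b,z).round())
# tray near corners (scene) outline
for uv in ((157,213),(100,246),(178,314),(229,270)): print(uv,ground("scene",uv,14).round())
o=ctrl.get_obs(); Rm=R.from_rotvec(o["orientation"]).as_matrix(); print(Rm.round(3))
print((Rm.T@(np.array([440,30,330])-o["ee_pos"])/40).round(2))
E
```

```text
cupbase [508.  87.   3.] [488.  93.   3.]
cuptop [491. 106.  58.] [498. 120.  58.]
screw [ 477. -111.    3.] [ 480. -105.    3.]
(157, 213) [ 407. -239.   14.]
(100, 246) [ 396. -431.   14.]
(178, 314) [ 733. -410.   14.]
(229, 270) [ 730. -234.   14.]
[[-0.956  0.294 -0.   ]
 [ 0.294  0.956 -0.   ]
 [-0.    -0.    -1.   ]]
[-10.29 -11.67  -2.68]
```

```bash
python3 -m jog '[[0,0,-0.2,0,0,-0.95,1],[0,0,-0.2,0,0,-0.95,1],[0,0,-0.2,0,0,-0.95,1],[-0.45,-1,-0.2,0,0,0,1],[-0.45,-1,-0.2,0,0,0,1],[-0.45,-1,-0.2,0,0,0,1],[-0.45,-1,-0.2,0,0,0,1],[-0.45,-1,-0.2,0,0,0,1],[-0.45,-1,-0.2,0,0,0,1],[-0.45,-1,-0.2,0,0,0,1],[-0.45,-1,-0.2,0,0,0,1],[-0.45,-1,-0.2,0,0,0,1],[-0.45,-1,-0.2,0,0,0,1],[-0.45,-1,-0.2,0,0,0,1],[-0.4,-1,-0.2,0,0,0,1],[0,-0.9,0,0,0,0,1],[0,0,0,0,0,0,1]]'
python3 - <<'E'
from h import *
o,im=snap("wrist","w1.png"); print(o["t"],o["ee_pos"].round(1),R.from_rotvec(o["orientation"]).as_matrix().round(3).tolist())
for t in ("cup","loose_screw","test_probe"):
    for d in optics.masks_of(t,"wrist"):
        e=d["extent"]; print(t,round(d["conf"],2),np.round(e,1),ground("wrist",e[:2],58 if t=="cup" else 9,o).round(1),im[d["pixels"]].mean(0).round())
E
```

```text
t: 2.6
ee_pos: [397.9, 78.1, 343.0]
orientation: [0.008, 3.141, -0.001]
ft_force: [-0.3, 0.7, -0.5]
width: 87.8
grasp_force: 0.0
2.6 [397.9  78.1 343. ] [[-1.0, 0.005, 0.001], [0.005, 1.0, -0.001], [-0.001, -0.001, -1.0]]
cup 0.83 [271.1 217.8  40.   44. ] [484.5 106.9  58. ] [ 98. 102.  97.]
cup 0.83 [233.5 124.4  47.   48. ] [358.1  57.5  58. ] [148.  30.  29.]
cup 0.52 [260.5 214.2   7.4  11.4] [479.2  92.3  58. ] [188. 151.  74.]
test_probe 0.57 [195.4 197.2  14.   86.4] [468.8  -3.7   9. ] [135. 141. 137.]
```

View pics/w1.png

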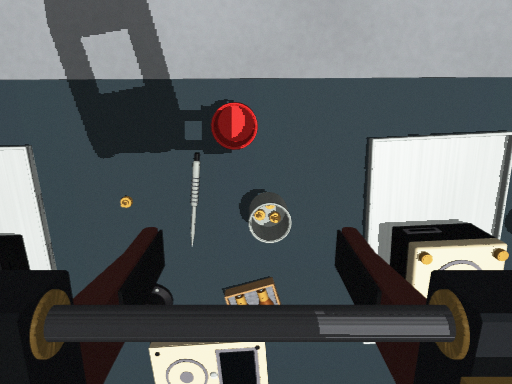

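Wrist view: the grey steel cup is at (270,222) with the brass screws inside, the red look-alike is at (234,125), the loose screw is at (126,202), and the probe lies along column 195. Two cups could be meant, and the grey steel one holding screws fits the description. I'll confirm it in a crop.

```bash
python3 - <<'E'
from h import *
o=ctrl.get_obs(); im=cv2.imread("pics/w1.png")
c=cv2.resize(im[90:260,100:310],None,fx=3.5,fy=3.5,interpolation=cv2.INTER_CUBIC); cv2.imwrite("pics/c1.png",c)
for n,uv,z in (("screw",(125.7,202),6),("rim",(270.2,223),58),("probe tail",(197,153),5),("tip",(193,247),5),("traycorner",(30,146),14),("traycorner in",(47,225),14),("closed tray",(368,140),14)): print(n,ground("wrist",uv,z,o).round(1))
E
```

```text
screw [ 477.  -105.3    6. ]
rim [491.4 110.3  58. ]
probe tail [402.7   5.4   5. ]
tip [551.4  -7.1   5. ]
traycorner [ 391.1 -230.2   14. ]
traycorner in [ 510.9 -225.2   14. ]
closed tray [382.9 249.6  14. ]
```

View pics/c1.png

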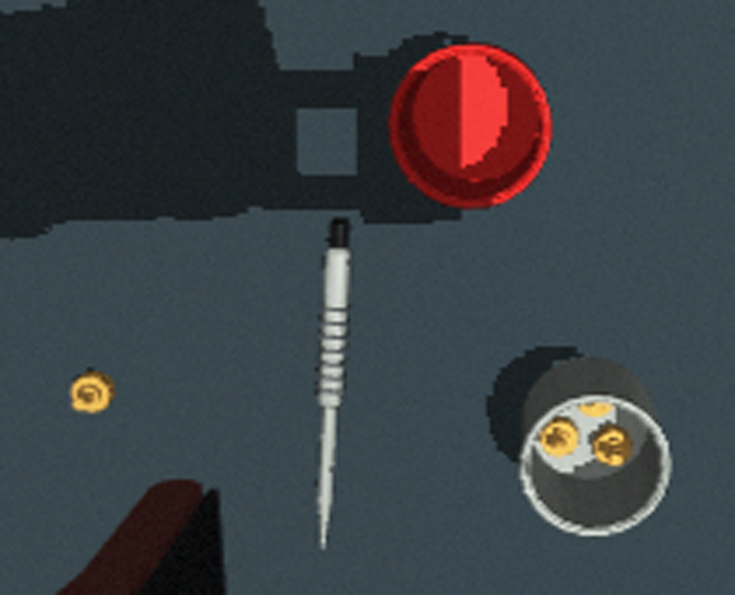

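The crop confirms it: the grey steel cup at crop (596,466) holds three brass screws and the red one is empty. Next I'll hover over the loose screw for a close look.

```bash
python3 -m jog '[[-0.28,-0.65,0.9,0,0,0,0.6],[-0.28,-0.65,0.9,0,0,0,0.6],[-0.28,-0.65,0.9,0,0,0,0.6],[-0.28,-0.65,0.9,0,0,0,0.6],[-0.28,-0.65,0.9,0,0,0,0.6],[-0.28,-0.65,0.9,0,0,0,0.6],[-0.28,-0.65,0.9,0,0,0,0.6],[0,0,0,0,0,0,0.6],[0,0,0,0,0,0,0.6]]'
python3 - <<'E'
from h import *
o,im=snap("wrist","w2.png"); print(o["t"],o["ee_pos"].round(1),o["width"])
m,f,T=cam("wrist",o)
hsv=cv2.cvtColor(im,cv2.COLOR_RGB2HSV); k=cv2.inRange(hsv,(12,110,90),(32,255,255)); n,l,s,c=cv2.connectedComponentsWithStats(k)
for i in range(1,n):
    if s[i,4]>60: print(s[i],c[i].round(1),ground("wrist",c[i],9,o).round(1))
E
```

```text
t: 3.7
ee_pos: [475.7, -99.7, 89.8]
orientation: [0.0, -3.139, -0.001]
ft_force: [0.1, 0.8, 1.1]
width: 52.7
grasp_force: 0.0
3.7 [475.7 -99.7  89.8] 52.66457895380821
[227 189  23  24 421] [238.2 201.1] [ 475.1 -108.3    9. ]
[114 289  28  71 941] [124.5 324.5] [ 580.5 -202.2    9. ]
[358 289  27  71 793] [372.8 323.3] [579.6   0.9   9. ]
[375 377 137   7 937] [441.6 380. ] [636.4  65.6   9. ]
```

View pics/w2.png

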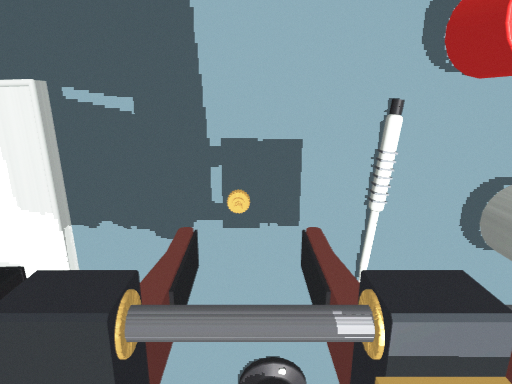

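The wrist view shows the loose screw at (238,201) midway between the open fingers, about 8 mm to -y of the TCP. I'll descend and grip the shank.

```bash
python3 -m jog '[[0,-0.21,0,0,0,0,0.3],[0,0,0.6,0,0,0,0.3],[0,0,0.6,0,0,0,0.3],[0,0,0.5,0,0,0,0.3],[0,0,0.26,0,0,0,0.3],[0,0,0,0,0,0,0.3],[0,0,0,0,0,0,0],[0,0,0,0,0,0,0],[0,0,0,0,0,0,0],[0,0,0,0,0,0,0],[0,0,0,0,0,0,0],[0,0,0,0,0,0,0]]'
```

```text
t: 4.95
ee_pos: [476.8, -109.3, 13.1]
orientation: [0.001, 3.14, -0.001]
ft_force: [-0.9, 0.5, 7.1]
width: 3.6
grasp_force: 30.0
```

```bash
python3 -m jog '[[0,0,-0.2,0,0,0,0],[0,0,-0.6,0,0,0,0],[0,0,-0.9,0,0,0,0],[0,0,-0.9,0,0,0,0],[0,0,-0.6,0,0,0,0],[0,0,0,0,0,0,0]]'
python3 - <<'E'
from h import *
o,im=snap("wrist","w3.png"); print(o["t"],o["ee_pos"].round(1),o["width"])
cv2.imwrite("pics/c3.png",cv2.resize(im[150:330,150:350],None,fx=3,fy=3)[:,:,::-1])
for d in optics.masks_of("cup","wrist"): print(d["conf"],d["extent"])
E
```

```text
t: 5.55
ee_pos: [478.2, -109.8, 143.8]
orientation: [0.001, 3.135, -0.003]
ft_force: [0.3, 0.8, -0.2]
width: 4.0
grasp_force: 30.0
5.55 [ 478.2 -109.8  143.8] 3.9809884874642143
0.59 [468.4, 37.4, 87.2, 74.7]
0.56 [481.5, 204.4, 54.7, 79.1]
```

View pics/c3.png

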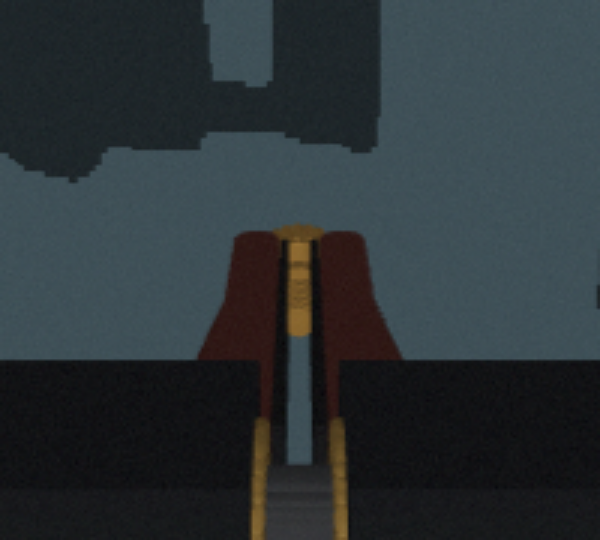

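The screw is held upright by its shank at crop (300,285), with the head just below the fingertips. Next I'll move over the cup.

```bash
python3 -m jog '[[-0.05,0.5,0,0,0,0,0],[-0.05,0.9,0,0,0,0,0],[-0.05,1,0,0,0,0,0],[-0.05,1,0,0,0,0,0],[-0.05,1,0,0,0,0,0],[-0.05,0.8,0,0,0,0,0],[0,0.3,0,0,0,0,0],[0,0,0,0,0,0,0],[0,0,0,0,0,0,0]]'
python3 - <<'E'
from h import *
o,im=snap("wrist","w4.png"); print(o["t"],o["ee_pos"].round(1),o["orientation"])
for d in optics.masks_of("cup","wrist"):
    p=d["pixels"].astype(np.uint8); print(d["conf"],np.round(d["extent"],1),im[d["pixels"]].mean(0).round())
E
```

```text
t: 6.55
ee_pos: [487.4, 110.0, 139.4]
orientation: [0.0, -3.14, 0.001]
ft_force: [-0.1, -0.9, 0.4]
width: 3.7
grasp_force: 30.0
6.55 [487.4 110.  139.4] [ 9.87925284e-06 -3.13969020e+00  1.12164370e-03]
0.91 [171.9  32.6 100.5  65.3] [166.  34.  33.]
0.71 [242.6 198.   79.9  80.6] [89. 92. 88.]
```

View pics/w4.png

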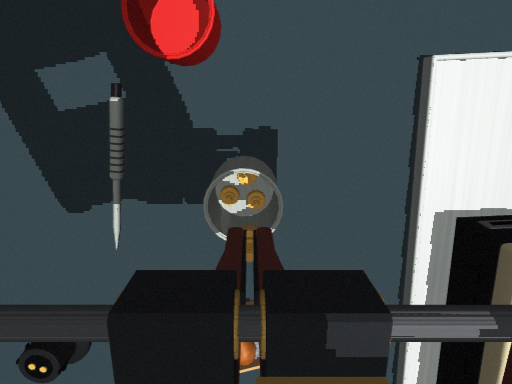

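The steel cup's rim is centred near (243.5,205), with three screws inside at (230,195), (257,200) and (244,179). The red cup and the probe are well clear.

```bash
python3 - <<'E'
from h import *
o=ctrl.get_obs()
im=cv2.imread("pics/w4.png")
print("rim",ground("wrist",(243.5,205),58,o).round(1), "L/R",ground("wrist",(204.3,205),58,o).round(1),ground("wrist",(283,205),58,o).round(1),"near",ground("wrist",(243.5,167.5),58,o).round(1))
for uv in ((230,195),(257,200),(244,179)): print(ground("wrist",uv,22,o).round(1))
m,f,T=cam("wrist",o); V=np.linalg.inv(T)
def proj(p): q=V@np.r_[p,1]; return (m["cx"]+f*q[0]/-q[2],m["cy"]-f*q[1]/-q[2])
c=ground("wrist",(243.5,205),58,o)
ov=im.copy()
for z in (58,4):
    r=29 if z==58 else 26
    for a in np.linspace(0,6.28,80): cv2.circle(ov,tuple(int(round(t)) for t in proj([c[0]+r*np.cos(a),c[1]+r*np.sin(a),z])),0,(0,255,0),-1)
cv2.imwrite("pics/c4.png",cv2.resize(ov[140:260,180:310],None,fx=4.5,fy=4.5,interpolation=cv2.INTER_NEAREST))
E
```

```text
rim [490.8 104.8  58. ] L/R [490.7  75.7  58. ] [490.9 134.1  58. ] near [462.5 105.   58. ]
[493.3  92.8  22. ]
[497.8 115.6  22. ]
[479.5 104.7  22. ]
```

View pics/c4.png

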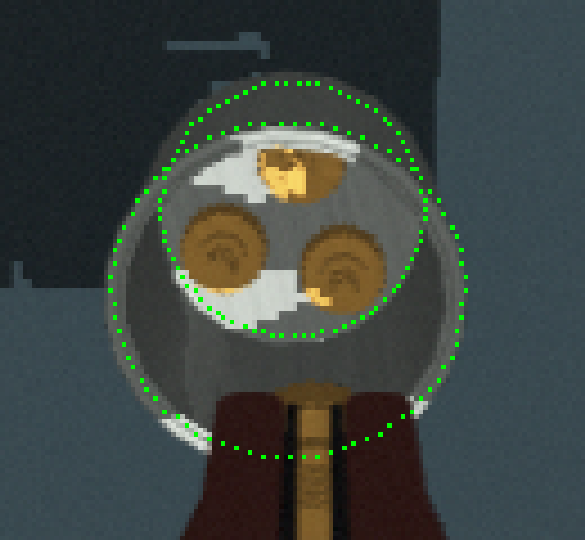

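```bash
python3 -m jog '[[-0.22,-0.16,0,0,0,0,0],[0,0,0,0,0,0,0],[0,0,0.5,0,0,0,0],[0,0,0.6,0,0,0,0],[0,0,0.5,0,0,0,0],[0,0,0.4,0,0,0,0],[0,0,0.25,0,0,0,0],[0,0,0.18,0,0,0,0],[0,0,0,0,0,0,0],[0,0,0,0,0,0,0]]'
```

```text
t: 7.65
ee_pos: [497.4, 104.3, 43.5]
orientation: [0.001, 3.141, 0.0]
ft_force: [0.7, -1.3, -0.3]
width: 3.5
grasp_force: 30.0
```

```bash
python3 -m jog '[[0,0,0,0,0,0,0.1],[0,0,0,0,0,0,0.1],[0,0,0,0,0,0,0.1],[0,0,-0.2,0,0,0,0.1],[0,0,-0.4,0,0,0,0.1],[0,0,-0.6,0,0,0,0.1],[0,0,-0.6,0,0,0,0.1],[0,0,-0.6,0,0,0,0.1],[0.4,0,-0.5,0,0,0,0.5],[0.4,0,0,0,0,0,1],[0.2,0,0,0,0,0,1],[0,0,0,0,0,0,1],[0,0,0,0,0,0,1]]'
python3 - <<'E'
from h import *
o,im=snap("wrist","w5.png"); print(o["t"],o["ee_pos"].round(1),o["width"])
m,f,T=cam("wrist",o); V=np.linalg.inv(T)
q=V@np.array([491,105,40,1]); u,v=int(m["cx"]-f*q[0]/q[2]),int(m["cy"]+f*q[1]/q[2]); print(u,v)
for d in optics.masks_of("cup","wrist"): print(d["conf"],np.round(d["extent"],1))
cv2.imwrite("pics/c5.png",cv2.resize(im[v-75:v+75,u-100:u+100],None,fx=4,fy=4)[:,:,::-1])
E
```

```text
t: 8.95
ee_pos: [457.3, 104.5, 159.1]
orientation: [0.0, 3.141, 0.0]
ft_force: [0.2, 0.7, 0.1]
width: 45.3
grasp_force: 0.0
8.95 [457.3 104.5 159.1] 45.25217442891297
250 225
0.67 [249.9 226.1  73.9  80.2]
0.58 [187.6  62.1  86.9  88.7]
0.49 [456.4 236.3 108.1 295.3]
```

View pics/c5.png

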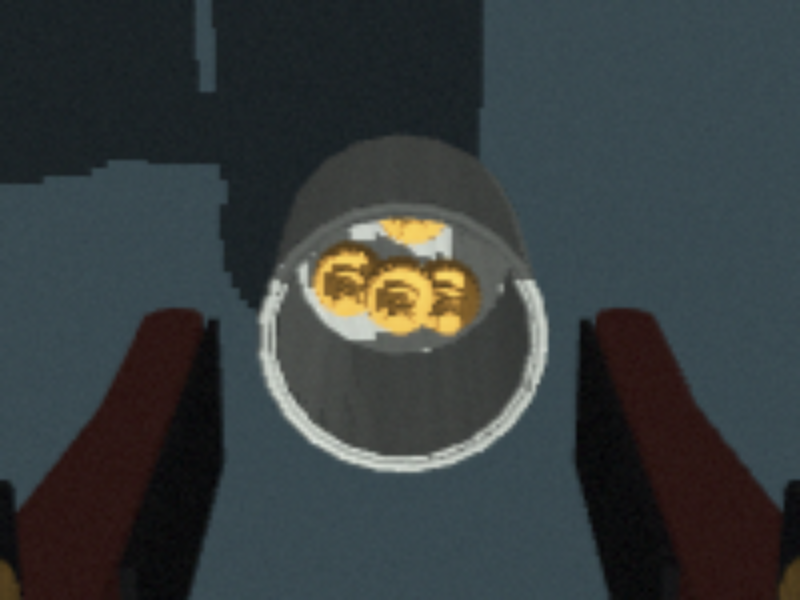

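All four screws are in the cup (crop 346,278 / 402,292 / 450,292 / 412,228). Now I'll grasp the cup.

```bash
python3 -m jog '[[-0.5,0,0,0,0,0,1],[-0.35,0.02,0,0,0,0,1],[0,0,0,0,0,0,1],[0,0,0,0,0,0,1],[0,0,0.4,0,0,0,1],[0,0,0.8,0,0,0,1],[0,0,0.8,0,0,0,1],[0,0,0.7,0,0,0,1],[0,0,0.5,0,0,0,1],[0,0,0.25,0,0,0,1],[0,0,0,0,0,0,1],[0,0,0,0,0,0,1]]'
```

```text
t: 10.25
ee_pos: [491.1, 105.3, 21.6]
orientation: [0.0, 3.141, 0.0]
ft_force: [0.6, 0.3, -0.0]
width: 87.4
grasp_force: 0.0
```

```bash
python3 - <<'E'
from h import *
o,im=snap("wrist"); print(o["t"],o["ee_pos"].round(1),o["width"],o["ft_force"].round(1))
E
python3 -m jog '[[0,0,0,0,0,0,0.75],[0,0,0,0,0,0,0.7],[0,0,0,0,0,0,0.66],[0,0,0,0,0,0,0.62],[0,0,0,0,0,0,0.6],[0,0,0,0,0,0,0.5],[0,0,0,0,0,0,0.5],[0,0,0,0,0,0,0.5]]'
```

```text
10.25 [491.1 105.3  21.6] 87.35241384759446 [ 0.6  0.3 -0. ]
t: 11.1
ee_pos: [491.1, 105.2, 21.4]
orientation: [0.001, 3.141, 0.0]
ft_force: [-1.1, -0.7, 5.7]
width: 57.1
grasp_force: 30.0
```

```bash
python3 -m jog '[[0,0,-0.2,0,0,0,0.5],[0,0,-0.5,0,0,0,0.5],[0,0,-0.8,0,0,0,0.5],[0,0,-0.8,0,0,0,0.5],[0,0,-0.6,0,0,0,0.5],[0,-0.2,-0.2,0,0,0,0.5],[0.05,-0.5,0,0,0,0,0.5],[0.1,-0.8,0,0,0,0,0.5],[0.1,-0.9,0,0,0,0,0.5],[0.1,-0.9,0,0,0,0,0.5],[0.1,-0.9,0,0,0,0,0.5],[0.1,-0.9,0,0,0,0,0.5],[0.1,-0.9,0,0,0,0,0.5],[0.1,-0.9,0,0,0,0,0.5],[0.1,-0.9,0,0,0,0,0.5],[0.05,-0.7,0,0,0,0,0.5],[0,-0.4,0,0,0,0,0.5],[0,-0.2,0,0,0,0,0.5],[0,0,0,0,0,0,0.5],[0,0,0,0,0,0,0.5]]'
python3 - <<'E'
from h import *
o,im=snap("wrist","w6.png"); print(o["t"],o["ee_pos"].round(1),o["width"])
for d in optics.masks_of("job_open","wrist"): print(d["conf"],np.round(d["extent"],1))
E
```

```text
t: 13.1
ee_pos: [454.6, -257.8, 144.7]
orientation: [0.0, -3.141, -0.001]
ft_force: [0.3, 0.4, -1.7]
width: 57.6
grasp_force: 30.0
13.1 [ 454.6 -257.8  144.7] 57.602301655158335
0.79 [153.1 246.4 244.9 274.4]
```

View pics/w6.png

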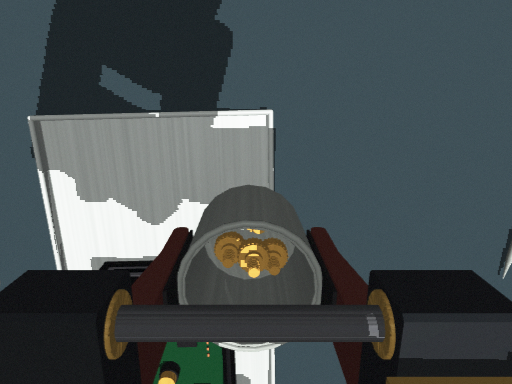

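The cup is held with all four screws visible at (230–285,240–270). The open tray's near corners are at (30,117) and (272,110), the bare floor runs below them, and the green board at (185,355) marks the open unit.

```bash
python3 - <<'E'
from h import *
o=ctrl.get_obs()
a=ground("wrist",(30,117),14,o);b=ground("wrist",(273,110),14,o); print(a.round(1),b.round(1),np.linalg.norm(a-b))
print("validator near edge",ground("wrist",(103,264),60,o).round(1))
ey=(b-a)/np.linalg.norm(b-a); ex=np.array([ey[1],-ey[0],0]); mid=(a+b)/2
bay=mid+ex*(170-101.5); print("bay",bay.round(1),"yaw",np.degrees(np.arctan2(ex[1],ex[0])))
print(((bay-o["ee_pos"])/40).round(2))
E
```

```text
[ 396.8 -440.1   14. ] [ 391.1 -238.4   14. ] 201.76845732560133
validator near edge [ 507.7 -373.5   60. ]
bay [ 462.4 -337.3   14. ] yaw 1.6219488129044284
[ 0.19 -1.99 -3.27]
```

```bash
python3 -m jog '[[0,-0.4,0,0,0,0,0.5],[-0.02,-0.6,0,0,0,0,0.5],[-0.02,-0.6,0,0,0,0,0.5],[0,-0.36,0,0,0,0,0.5],[0,0,0,0,0,0,0.5],[0,0,0.3,0,0,0,0.5],[0,0,0.6,0,0,0,0.5],[0,0,0.7,0,0,0,0.5],[0,0,0.6,0,0,0,0.5],[0,0,0.4,0,0,0,0.5],[0,0,0.2,0,0,0,0.5],[0,0,0.07,0,0,0,0.5],[0,0,0,0,0,0,0.5],[0,0,0,0,0,0,0.5]]'
```

```text
t: 14.6
ee_pos: [457.0, -337.6, 31.1]
orientation: [0.001, 3.14, -0.002]
ft_force: [1.1, -1.0, -1.7]
width: 57.4
grasp_force: 30.0
```

```bash
python3 -m jog '[[0,0,0.05,0,0,0,0.5],[0,0,0.05,0,0,0,0.5],[0,0,0.02,0,0,0,0.5],[0,0,0,0,0,0,0.5],[0,0,0,0,0,0,0.5]]'
```

```text
t: 15.1
ee_pos: [456.4, -337.2, 25.5]
orientation: [0.001, 3.142, -0.0]
ft_force: [0.3, 0.3, -1.1]
width: 57.1
grasp_force: 30.0
```

```bash
python3 -m jog '[[0,0,0.02,0,0,0,0.5],[0,0,0,0,0,0,0.5],[0,0,0,0,0,0,0.5]]'; python3 -m jog '[[0,0,0.01,0,0,0,0.5],[0,0,0,0,0,0,0.5],[0,0,0,0,0,0,0.5]]'
```

```text
t: 15.4
ee_pos: [456.4, -337.2, 25.4]
orientation: [0.001, 3.141, -0.0]
ft_force: [-2.8, 1.3, 5.5]
width: 57.5
grasp_force: 30.0
t: 15.7
ee_pos: [456.5, -337.2, 25.3]
orientation: [0.001, 3.141, -0.0]
ft_force: [-3.3, 2.6, 10.1]
width: 57.2
grasp_force: 30.0
```

Contact with the tray floor at about 10 N. I'll release gradually and retreat upward.

```bash
python3 -m jog '[[0,0,-0.01,0,0,0,0.6],[0,0,0,0,0,0,0.68],[0,0,0,0,0,0,0.72],[0,0,0,0,0,0,0.9],[0,0,0,0,0,0,1],[0,0,0,0,0,0,1],[0,0,0,0,0,0,1]]'; python3 -m jog '[[0,0,-0.2,0,0,0,1],[0,0,-0.5,0,0,0,1],[0,0,-0.8,0,0,0,1],[0,0,-0.9,0,0,0,1],[0,0,-0.9,0,0,0,1],[0.3,0,-0.9,0,0,0,1],[0.5,0,-0.6,0,0,0,1],[0,0,0,0,0,0,1],[0,0,0,0,0,0,1]]'
python3 - <<'E'
from h import *
o,im=snap("wrist","w7.png"); print(o["t"],o["ee_pos"].round(1),o["width"])
for d in optics.masks_of("cup","wrist"): e=d["extent"]; print("cup",d["conf"],np.round(e,1), ground("wrist",e[:2],36,o).round(1),im[d["pixels"]].mean(0).round())
for d in optics.masks_of("screw1","wrist"): e=d["extent"]; print("screw",d["conf"],np.round(e,1), ground("wrist",e[:2],12,o).round(1))
m,f,T=cam("wrist",o);V=np.linalg.inv(T)
for p in ((456.5,-337,4),(456.5,-337,62)):
    q=V@np.r_[p,1]; print("expected px",m["cx"]-f*q[0]/q[2],m["cy"]+f*q[1]/q[2])
k=cv2.inRange(cv2.cvtColor(im,cv2.COLOR_RGB2HSV),(12,110,90),(32,255,255)); n,l,s,c=cv2.connectedComponentsWithStats(k)
print([(s[i,4],c[i].round()) for i in range(1,n) if s[i,4]>40])
for c in ("scene","side"):
    snap(c)
    for d in optics.masks_of("cup",c): e=d["extent"]; print(c,round(d["conf"],2),np.round(e,1),ground(c,e[:2],33).round())
E
```

```text
t: 16.4
ee_pos: [456.4, -337.2, 24.6]
orientation: [-0.001, -3.141, -0.0]
ft_force: [0.2, 0.6, 0.6]
width: 87.3
grasp_force: 0.0
t: 17.3
ee_pos: [424.5, -337.3, 217.3]
orientation: [0.002, 3.14, -0.002]
ft_force: [-0.0, -0.4, -0.7]
width: 87.6
grasp_force: 0.0
17.3 [ 424.5 -337.3  217.3] 87.55084898914441
cup 0.66 [248.9 205.2  59.9  69.1] [ 459.7 -338.4   36. ] [104. 108. 103.]
screw 0.46 [262.4 203.2   6.5  16.5] [ 465.1 -323.4   12. ]
screw 0.44 [254.3 203.   19.4  16.6] [ 464.9 -332.4   12. ]
expected px 250.20004788926454 193.82065146415417
expected px 250.29257567158038 210.20085810739354
[(np.int32(77), array([254., 188.])), (np.int32(465), array([251., 202.])), (np.int32(314), array([464., 332.])), (np.int32(296), array([ 35., 333.])), (np.int32(130), array([253., 353.]))]
scene 0.96 [137.1 233.3  21.3  27.4] [ 451. -337.   33.]
scene 0.77 [215.8 160.2  18.3  25.1] [362.  53.  33.]
side 0.86 [265.9 251.8  14.5  20.8] [ 466. -326.   33.]
side 0.5 [206.2 204.8  14.8  14.1] [350.  48.  33.]
```

The cup stands at about (457,-337), as intended, with brass still visible inside it, and the red cup is where it was. The gripper is clear, so I'm handing in.

```bash
python3 -c "
from workcell import ctrl
print(ctrl.close_job())"
```

```text
the job is handed in; nothing more can be done
None
```

I put the loose screw in the steel cup with the other three and set the cup upright on the bare floor of the open validator's tray, then handed the job in at about 17.6 s of the 54 s; I confirmed the final placement only from camera measurements, as my 10 picture views were used up.

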